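Clear the boring jig and hold the aligning bar through both bushings

TASK

Get the boring jig ready: pick up the cork sanding block and with it sweep the three maple chips off the jig's bed, then set the block down on the bench clear of the jig. Next pick up the aligning bar by its square grip, thread its shank nose first into the head block's bushing (the block nearer to where the bar lies) and on through the tail block's bushing, until the grip's shoulder is up against the head bushing. Finish holding the bar there, still gripped, so that the bushings can be locked in line; leave the mug, the jar and the try square undisturbed.

Things in the scene. Friction and masses are not known exactly. Their poses are not given: they have to be found in the camera images.
- jig: Wooden boring jig bolted to the bench (yaw within 0.15 rad): brown bed 110 (x) x 176 (y) mm, top 18 mm above the bench; dark upright blocks 46 (x) x 24 (y) mm centred at y = -72 (head) and +72 mm (tail), up to 62 mm above the bench, thumb screws on top to 74 mm; 120 mm of open bed between them. Origin: centre of the bed's underside, at bench height; x across the bed, y from head to tail, z up.
- head_mouth (a point): Centre of the outer mouth of the head block's brass bushing (jig frame 0, -87, 40 mm), where the bar enters, moving along the jig's +y. Axes as the jig's. Each bushing: bore 15 mm, outside 23 mm, 30 mm long, ends 3 mm proud of the block. Both bores lie on one line along the jig's y, 40 mm above the bench.
- tail_exit (a point): Centre of the outer end of the tail block's brass bushing (jig frame 0, +87, 40 mm), where the bar's nose comes out, 174 mm from the head mouth.
- bar: Aligning bar, about 140 g, level on the bench: square dark steel grip 16 x 16 mm, 70 mm long (y), then an aluminium shank 12 mm thick, 200 mm long, towards the bar's +y, its last 16 mm tapering to a 5 mm nose. Origin: middle of the grip's underside; the bar's axis is 8 mm above it. Centre of mass in the grip, 25 mm from its middle towards the shank. Starts at yaw within 0.3 rad.
- bar_tip (a point): Centre of the bar's nose end: bar frame 0, +235, 8 mm.
- bar_shoulder (a point): Centre of the grip's end face, the shoulder, where the shank starts: bar frame 0, +35, 8 mm. It is 16 mm square and cannot enter the bore.
- block: Brown cork sanding block, 47 (x) x 86 (y) x 28 (z) mm, 50 g, lying loose on the bench on the robot's left. Origin: centre of its underside; it is gripped across its 47 mm.
- chip1: Maple chip, a wedge about 24 x 14 x 16 mm, 12 g, pale wood, on the jig's bed. Origin: centre of its underside. All three chips lie within 40 mm of the bed's middle in y and from 20 mm on the robot's side to 50 mm on the far side of its middle in x.
- chip2: Second maple chip, about 24 x 14 x 16 mm, on the bed. Origin: centre of its underside.
- chip3: Third maple chip, about 24 x 14 x 17 mm, on the bed. Origin: centre of its underside.
- mug: Green mug, 96 mm high, 86 mm across, at the back right. Leave alone. Origin: centre of its underside.
- peg_jar: Glass jar with a red lid, 62 mm across, 82 mm high, beyond the jig on the left, on the felt. Leave alone. Origin: centre of its underside.
- square: Try square, steel blade in a dark wooden stock, 132 x 85 x 19 mm, lying flat near the bench's front edge. Leave alone. Origin: centre of its underside.
Things that resemble listed ones, but are neither listed nor needed, are in the scene too. There is more than one size of the block; the one meant has the size given above.

How it is judged:
On the way, in this order (a step that is already met when the one before it is completed fails the run):
1. the cork block is held in the fingers at the jig's bed, low enough to sweep it (contact force between the fingers and block above 1 N and x of block in the frame of jig between -0.12 and 0.12 m and y of block in the frame of jig between -0.09 and 0.09 m and z of block in the frame of jig between 0 and 0.034 m), for 0.2 s.
2. all three chips are off the bed, the block still in hand ((x of chip1 in the frame of jig above 0.055 m or x of chip1 in the frame of jig below -0.055 m or y of chip1 in the frame of jig above 0.09 m or y of chip1 in the frame of jig below -0.09 m) and (x of chip2 in the frame of jig above 0.055 m or x of chip2 in the frame of jig below -0.055 m or y of chip2 in the frame of jig above 0.09 m or y of chip2 in the frame of jig below -0.09 m) and (x of chip3 in the frame of jig above 0.055 m or x of chip3 in the frame of jig below -0.055 m or y of chip3 in the frame of jig above 0.09 m or y of chip3 in the frame of jig below -0.09 m) and contact force between the fingers and block above 1 N), for 0.1 s.
3. the block is set down clear of the jig and let go (contact force between each of the fingers, jig and block below 0.1 N and height (world z) of block between -0.03 and 0.012 m and linear speed of block below 0.03 m/s), for 0.2 s.
4. the gripped bar's nose has passed through the head bushing (contact force between the fingers and bar above 2 N and y of bar_tip in the frame of jig between -0.055 and 0.05 m and x of bar_tip in the frame of jig between -0.004 and 0.004 m and z of bar_tip in the frame of jig between 0.036 and 0.044 m), for 0.1 s.
At the end, for the whole second after the job is handed in: Bar through both bushings, nose and shoulder within 4 mm of the bore line, in line within 2 degrees, shoulder within 7 mm of the head bushing, still gripped (over 2 N) and at rest; the chips' centres off the bed; the block let go on the bench, not touching the jig (all of step 3 and contact force between the fingers and bar above 2 N and y of bar_tip in the frame of jig between 0.098 and 0.125 m and x of bar_tip in the frame of jig between -0.004 and 0.004 m and z of bar_tip in the frame of jig between 0.036 and 0.044 m and x of bar_shoulder in the frame of jig between -0.004 and 0.004 m and z of bar_shoulder in the frame of jig between 0.036 and 0.044 m and distance between bar_shoulder and head_mouth below 0.007 m and angle between the y axis of bar and the y axis of jig, either way round below 0.035 rad and linear speed of bar below 0.02 m/s and (x of chip1 in the frame of jig above 0.055 m or x of chip1 in the frame of jig below -0.055 m or y of chip1 in the frame of jig above 0.09 m or y of chip1 in the frame of jig below -0.09 m) and (x of chip2 in the frame of jig above 0.055 m or x of chip2 in the frame of jig below -0.055 m or y of chip2 in the frame of jig above 0.09 m or y of chip2 in the frame of jig below -0.09 m) and (x of chip3 in the frame of jig above 0.055 m or x of chip3 in the frame of jig below -0.055 m or y of chip3 in the frame of jig above 0.09 m or y of chip3 in the frame of jig below -0.09 m)); the arm keeps its last pose, push and grip.
It fails at once if the mug is pushed more than 20 mm or tipped (distance of mug from where it was at the start of the episode above 0.02 m or angle between mug's own z axis and vertical above 0.3 rad).
It fails at once if the jar is pushed more than 20 mm or tipped (distance of peg_jar from where it was at the start of the episode above 0.02 m or angle between peg_jar's own z axis and vertical above 0.3 rad).
It fails at once if the try square is pushed more than 20 mm or tipped (distance of square from where it was at the start of the episode above 0.02 m or angle between square's own z axis and vertical above 0.3 rad).
It also fails if it takes over 64 s, if anything falls off the work surface, if the arm or the gripper's body presses on something with over 40 N, if the wrist force passes 120 N, or if a joint passes its speed limit or range.

ROBOT

A 6-joint arm with a two-finger parallel gripper is mounted at the origin on a cart in front of the work surface, level with it; the furniture and walls round the work are solid. World frame = base frame: x ahead of the robot, y to its left, z up, the work surface at z = 0. Lengths are in m, angles in rad, forces in N, time in s.
With the tool pointing down it reaches from about 0.35 to 0.775 m from the base axis. Payload 5.5 kg.
Tool frame: the origin (TCP) lies between the finger pads; the fingertips stand 8 mm ahead of it and the grasp point (between the pads) lies 11 mm behind it; z points along the fingers, y is the line along which they close (so a half turn about z gives the same grasp; the last joint's range is limited). The gripper opens to 85 mm and grips with 20 to 120 N. Pads are 22 mm wide; open, the fingers measure 114 mm over their backs; the gripper's body (76 mm by 85 mm) begins 54 mm behind the grasp point. The pads swing forward as they close: fully open they stand 13 mm farther back than shut.
Start: joints at [0.979, 0.313, 0.046, 1.304, 0, 1.431], TCP at [0.251, 0.517, 0.239] pointing down, gripper open.
Joint ranges: [-2.76, 2.76], [-0.86, 1.69], [-1.03, 1.26], [-2.2, 2.34], [-1.47, 1.5], [-3.14, 3.14]. Speed limits (rad/s): [2.57, 2.57, 3.14, 3.14, 3.14, 3.14].

INTERFACE

Orientations are given as a unit quaternion [w, x, y, z].
In Python, from workcell import status, vision, job gives the robot as it stands. The module is installed in compiled form; this text tells all that it offers.
- The arm moves only by the tool apply_moves, never from a script. Its argument "moves" is one flat list of numbers, 6 for each row, row after row: the shift along the world's x, y, z in units of 25 mm (1.0 is 25 mm), then the turn, a rotation vector about the world's x, y, z in rad. In form: [x, y, z, rx, ry, rz, x, y, z, rx, ry, rz, ...]. A call has 1 to 20 rows; each row is the pose to reach, as a shift and turn from the pose commanded when the call began; what a row does not reach only later rows make up. A row lasts 1/12 s, in which the tool goes at most 41.7 mm and 7.16 degrees, less where a joint would pass 70% of its speed; a pose out of reach is approached as far as the arm can. A call with a gripper value outside its range is refused whole. "claw" is the opening in per cent of the stroke, from 0 (shut) to 100 (fully open), set as the call begins (left out, the last holds). The fingers move at their own pace and stop on an object; "newtons" is the grip in N (left out, the last holds). Time passes only in rows, so rows that repeat a pose let the fingers close. It gives the time, the measured TCP pose, the force, the opening and the grip force at its end, in the units of the state.
- status.get_state(): the state, without advancing time (a new reading comes with each control period).
- vision.read_camera(name): name is "side" or "top"; returns a dict with "image" (400x640x3 uint8, blue, green, red), "camera_matrix" (3x3 intrinsics, pixels), "camera_from_world" (4x4, takes a point from world to camera coordinates). Camera axes: x right, y down, z forward; pixel columns grow to the right and rows downward; lengths in m; the calibration is good to about 2 mm. A picture is of the moment at which its call begins. There is no depth.
- job.hand_in(): hands the job in; it is judged then, once.
The state is a dict: "clock": time; "joint_pos": joint angles; "qvel": joint speeds; "tau": joint torques, N m; "tcp_pos": TCP position; "orientation": TCP orientation; "wrist_force": force on the tool from outside, world axes, zero at the start; "ft_torque": the same for the moment, N m; "finger_gap": finger opening in m; "grip_force": force on a finger pad.
Only numpy, scipy, OpenCV 4.12 (cv2) and the standard library are available. Lean on these libraries where they do the work, as an engineer would, in place of code of your own. Each camera call takes 0.05 s, during which the arm holds its last target. There are 200 camera calls.

## Working session

There is one attempt and no reset: what is moved stays moved. The work goes in short steps, Python scripts to look and compute and a tool call to move; the robot and the scene stay as the last step left them, time stands still between calls to the robot, and variables do not carry over. Pictures are saved under pics/ and viewed, at most 10 in all, crops included, and the job is handed in when it is done.

Besides the shell and the picture viewer there is one more tool, called after "Request:" as a command line: name --argument value ..., lists and objects as JSON in quotes. apply_moves: Moves the arm, as the interface text tells. Its arguments: {"type":"object","properties":{"moves":{"type":"array","items":{"type":"number"}},"claw":{"type":"number"},"newtons":{"type":"number"}},"required":["moves"]}

```bash
mkdir -p pics; cat > h.py <<'E'
import numpy as np, cv2
from workcell import status, vision, job
def cam(n):
    c=vision.read_camera(n); return c["image"],np.array(c["camera_matrix"]),np.array(c["camera_from_world"])
def ray(uv,K,T):
    d=T[:3,:3].T@np.linalg.inv(K)@np.array([uv[0],uv[1],1.]); o=-T[:3,:3].T@T[:3,3]; return o,d
def onz(uv,K,T,z):
    o,d=ray(uv,K,T); return o+d*(z-o[2])/d[2]
def proj(p,K,T):
    q=K@(T[:3,:3]@np.array(p)+T[:3,3]); return q[:2]/q[2]
E
python3 - <<'E'
from h import *
for n in("top","side"):
    im,K,T=cam(n); cv2.imwrite(f"pics/{n}0.png",im); np.savez(f"{n}0.npz",im=im,K=K,T=T)
    o,d=ray((320,200),K,T); print(n,o,d,K[0,0])
s=status.get_state(); print(s)
E
```

```text
top [0.47453727 0.04950047 0.99337205] [ 0.03789848  0.00344063 -0.99929503] 396.8693466767727
side [0.00351245 1.27221337 0.83642986] [ 0.3464285  -0.79490155 -0.49848983] 511.0216809734709
{'clock': 0.1, 'joint_pos': array([ 9.79388181e-01,  3.13929007e-01,  4.50673000e-02,  1.30362457e+00,
       -2.09134126e-06,  1.43120795e+00]), 'qvel': array([ 0.0010983 , -0.00135334,  0.00408569,  0.00091174, -0.00284224,
        0.00144153]), 'tau': array([ 3.14536483e-03, -4.81725168e+01,  2.99243510e+01,  1.27735306e-02,
       -1.78186697e-04, -1.78705596e-05]), 'tcp_pos': array([0.25078843, 0.51690981, 0.2384856 ]), 'orientation': array([-3.01029590e-04,  2.23993140e-01,  9.74590355e-01, -7.89533836e-04]), 'wrist_force': array([-0.50482035, -0.49372112,  0.05442861]), 'ft_torque': array([-0.03643355, -0.01611441,  0.03688087]), 'grip_force': 0.0, 'finger_gap': 0.085709296967335}
```

View pics/top0.png

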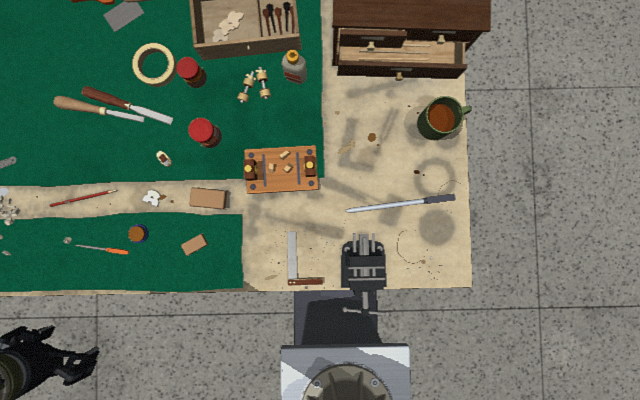

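View pics/side0.png

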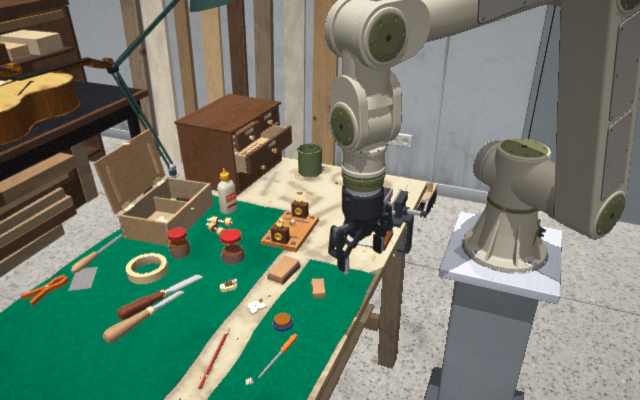

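The top view shows the jig at about (282,169), the bar from (348,210) to (455,197) with its grip on the right, and the mug at (440,118). There are two cork blocks, a larger one at (208,197) and a smaller one at (194,244), so next I'll measure both and take a crop.

```bash
python3 - <<'E'
from h import *
d=np.load("top0.npz");im,K,T=d["im"],d["K"],d["T"]
e=np.load("side0.npz")
print("tcp px",proj((.251,.517,.239),K,T),proj((.251,.517,.239),e["K"],e["T"]))
hsv=cv2.cvtColor(im,cv2.COLOR_BGR2HSV)
print(hsv[197,208],hsv[244,194],hsv[180,282],hsv[155,285],hsv[198,440],hsv[205,390],hsv[197,240])
for (x,y) in((208,197),(194,244)):
    z=.028
    ff=np.zeros((402,642),np.uint8)
    cv2.floodFill(im.copy(),ff,(x,y),0,(14,14,14),(14,14,14),4|cv2.FLOODFILL_FIXED_RANGE|cv2.FLOODFILL_MASK_ONLY|(255<<8))
    c=max(cv2.findContours(ff[1:-1,1:-1],0,1)[0],key=cv2.contourArea)
    P=np.array([onz(p[0],K,T,z)[:2] for p in c]).astype(np.float32)
    r=cv2.minAreaRect(P*1000); print((x,y),r,cv2.minAreaRect(c))
for uv in((246,150),(317,146),(320,190),(250,193)): print("bed",uv,onz(uv,K,T,.018))
print("bar",onz((348,210),K,T,.008),onz((455,197),K,T,.008))
cr=lambda x0,x1,y0,y1,s:cv2.resize(im[y0:y1,x0:x1],None,fx=s,fy=s,interpolation=cv2.INTER_CUBIC)
a=cr(170,330,140,260,5); 
cv2.imwrite("pics/c1.png",a)
cv2.imwrite("pics/c2.png",cr(335,465,185,220,6))
E
```

```text
tcp px [ 75.14982117 339.27919971] [360.06495282 263.27511123]
[ 16 113 174] [ 15 112 173] [ 13 148 174] [ 18 107 140] [118  33  93] [103  16 224] [ 19  64 198]
(208, 197) ((522.1881713867188, 330.0769348144531), (80.6851806640625, 40.25341796875), 83.10857391357422) ((206.11880493164062, 197.8118896484375), (33.03523635864258, 16.51761817932129), 5.710593223571777)
(194, 244) ((410.0117492675781, 362.6308288574219), (27.17572021484375, 53.50468444824219), 27.52238655090332) ((193.11781311035156, 244.29933166503906), (11.173215866088867, 22.10700798034668), 61.38954162597656)
bed (246, 150) [0.63909359 0.2334305  0.018     ]
bed (317, 146) [0.6453581  0.05755305 0.018     ]
bed (320, 190) [0.53616181 0.0523562  0.018     ]
bed (250, 193) [0.53232153 0.22487322 0.018     ]
bar [ 0.48565492 -0.0160608   0.008     ] [ 0.51246854 -0.28231503  0.008     ]
```

View pics/c1.png

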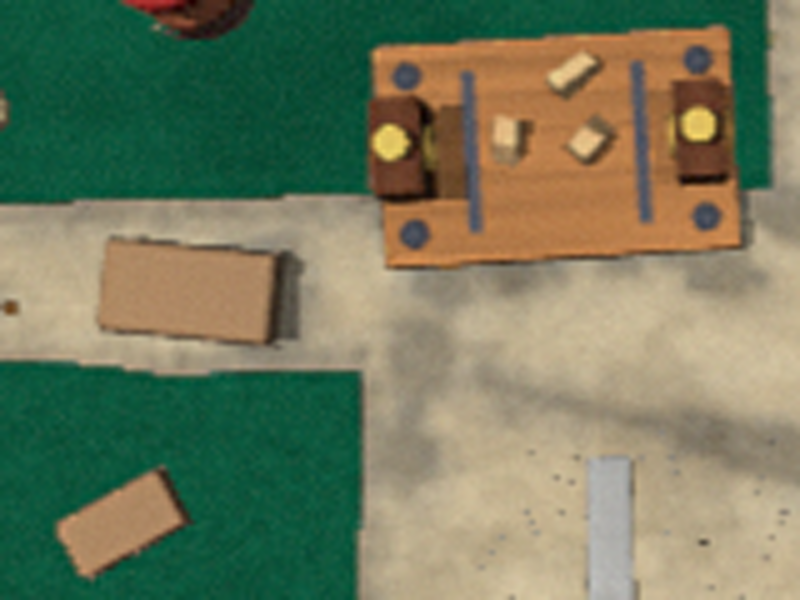

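View pics/c2.png

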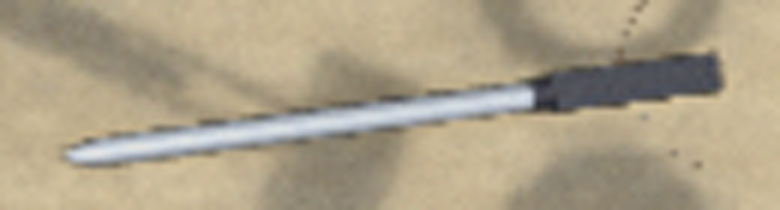

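The larger one at (208,197), about 83 x 43 mm, fits 86 x 47. The one at (194,244), about 53 x 27 mm, is the decoy. The crop also shows three chips near the bed's middle, at crop pixels (573,72), (508,137) and (590,138). Next I'll work out poses from the corners in the crops.

```bash
python3 - <<'E'
from h import *
d=np.load("top0.npz");K,T=d["K"],d["T"]
f=lambda p,s,o,z: onz(((p[0]+.5)/s-.5+o[0],(p[1]+.5)/s-.5+o[1]),K,T,z)[:2]
o1=(170,140)
def quad(ps,z):
    P=np.array([f(p,5,o1,z) for p in ps]); c=P.mean(0)
    yv=(P[0]+P[3]-P[1]-P[2])/2; xv=(P[0]+P[1]-P[2]-P[3])/2
    print("c",c.round(4),"len",np.linalg.norm(yv).round(4),np.linalg.norm(xv).round(4),"yaw",np.arctan2(-yv[0],yv[1]).round(3),np.arctan2(xv[1],xv[0]).round(3))
    return c
quad([(107,238),(277,252),(270,343),(100,327)],.028)
c=quad([(372,47),(728,27),(741,246),(388,268)],.018)
a,b=f((390,142),5,o1,.074),f((698,124),5,o1,.074); print("screws",a,b,(a+b)/2,np.linalg.norm(a-b),np.arctan2(-(a-b)[0],(a-b)[1]))
for p in((573,72),(508,137),(590,138)): print("chip",(f(p,5,o1,.034)-c)*1000)
o2=(335,185)
n=f((66,156),6,o2,.008);s=f((555,91),6,o2,.016);e=f((720,73),6,o2,.016)
print("bar",n,s,e,np.linalg.norm(n-s),np.linalg.norm(s-e),np.arctan2(-(n-e)[0],(n-e)[1]))
E
```

```text
c [0.5227 0.3273] len 0.0834 0.044 yaw -0.108 -0.086
c [0.5902 0.1474] len 0.1754 0.1093 yaw 0.039 0.049
screws [0.58740198 0.21965774] [0.59282516 0.07610783] [0.59011357 0.14788278] 0.14365231038361487 0.037761082523232105
chip [34.4417571  -9.87269618]
chip [ 3.34697593 22.22997648]
chip [  2.02796301 -17.60125737]
bar [ 0.48433129 -0.01003347] [ 0.50679957 -0.21074543] [ 0.51279758 -0.27861837] 0.20196562265467435 0.06813745068457491 0.10559197951584269
```

Request:
apply_moves --moves '[10.88,-7.56,-4.74,0,0,-1.216,10.88,-7.56,-4.74,0,0,-1.216,10.88,-7.56,-4.74,0,0,-1.216,10.88,-7.56,-4.74,0,0,-1.216,10.88,-7.56,-4.74,0,0,-1.216,10.88,-7.56,-4.74,0,0,-1.216,10.88,-7.56,-4.74,0,0,-1.216,10.88,-7.56,-4.74,0,0,-1.216,10.88,-7.56,-4.74,0,0,-1.216,10.88,-7.56,-4.74,0,0,-1.216,10.88,-7.56,-4.74,0,0,-1.216,10.88,-7.56,-4.74,0,0,-1.216,10.88,-7.56,-4.74,0,0,-1.216,10.88,-7.56,-4.74,0,0,-1.216]' --claw 100 --newtons 40

```text
clock: 1.27
tcp_pos: [0.5225, 0.329, 0.1212]
orientation: [0.0, 0.74, 0.673, 0.0]
wrist_force: [-0.1, 0.5, -0.6]
finger_gap: 0.0854
grip_force: 0.0
```

Request:
apply_moves --moves '[0,0,-1.5,0,0,0,0,0,-3,0,0,0,0,0,-4.1,0,0,0,0,0,-4.1,0,0,0,0,0,-4.1,0,0,0]'

```text
clock: 1.68
tcp_pos: [0.5212, 0.3283, 0.0174]
orientation: [-0.0, 0.74, 0.673, -0.002]
wrist_force: [-0.4, -0.5, 1.1]
finger_gap: 0.0854
grip_force: 0.0
```

Request:
apply_moves --moves '[0,0,0,0,0,0,0,0,0,0,0,0,0,0,0,0,0,0,0,0,0,0,0,0,0,0,0,0,0,0,0,0,0,0,0,0]' --claw 45

```text
clock: 2.18
tcp_pos: [0.5247, 0.3292, 0.0208]
orientation: [0.001, 0.741, 0.672, 0.002]
wrist_force: [-0.0, 1.1, 5.9]
finger_gap: 0.0436
grip_force: 41.8
```

Request:
apply_moves --moves '[0,0,0,0,0,0,0,0,0,0,0,0,0,0,0,0,0,0,0,0,0,0,0,0,0,0,0,0,0,0]' --claw 0

```text
clock: 2.6
tcp_pos: [0.5247, 0.3292, 0.0207]
orientation: [0.001, 0.741, 0.672, 0.002]
wrist_force: [-1.2, 1.1, 5.8]
finger_gap: 0.0438
grip_force: 41.8
```

Request:
apply_moves --moves '[-0.3,0,1,0,0,0,-0.9,0,2,0,0,0,-0.9,-1.2,2.4,0,0,0.05,-0.9,-2.4,2.4,0,0,0.135,-0.9,-3.6,2.4,0,0,0.135,-0.9,-4.8,2.4,0,0,0.135,-0.9,-6,2.4,0,0,0.135,-0.9,-7,2.4,0,0,0.135,-0.9,-7.3,2.4,0,0,0.135,-0.9,-7.3,2.4,0,0,0.135,-0.9,-7.3,2.4,0,0,0.135]'

```text
clock: 3.52
tcp_pos: [0.5011, 0.146, 0.079]
orientation: [0.0, 0.694, 0.72, 0.001]
wrist_force: [1.3, 0.1, -1.4]
finger_gap: 0.044
grip_force: 41.1
```

```bash
python3 - <<'E'
from h import *
im,K,T=cam("side"); im2,K2,T2=cam("top")
a=cv2.resize(im[170:320,200:400],None,fx=3,fy=3,interpolation=2); b=cv2.resize(im2[130:230,235:335],None,fx=4,fy=4,interpolation=2)
v=np.zeros((450,800,3),np.uint8); v[:,:400]=a[:,:400]; v[:400,400:]=b
cv2.imwrite("pics/held.png",v); print(status.get_state()["tcp_pos"])
E
```

```text
[0.50087303 0.14686011 0.07865177]
```

View pics/held.png

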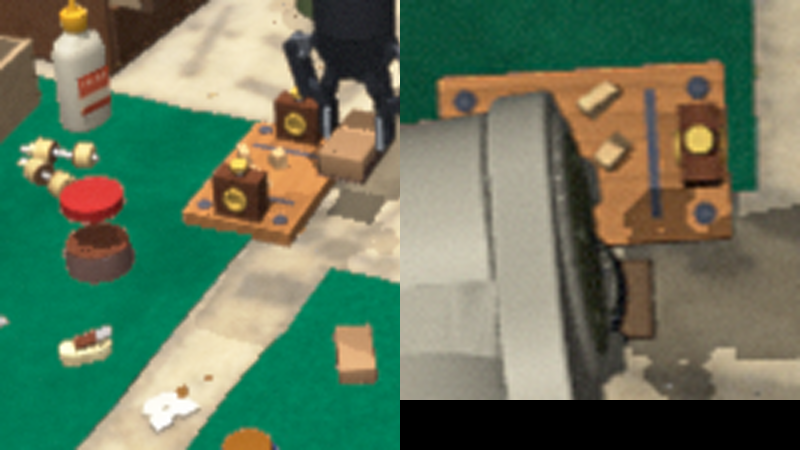

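Request:
apply_moves --moves '[0,0,-0.7,0,0,0,0,0,-1.4,0,0,0,0,0,-1.45,0,0,0,0,0,-1.45,0,0,0,0,0,-1.45,0,0,0,0,0,-1.45,0,0,0]'

```text
clock: 4.12
tcp_pos: [0.5013, 0.1464, 0.043]
orientation: [0.0, 0.693, 0.721, 0.001]
wrist_force: [0.3, 0.4, 0.1]
finger_gap: 0.0437
grip_force: 41.0
```

Request:
apply_moves --moves '[0.33,0.01,0,0,0,0,0.66,0.03,0,0,0,0,1,0.04,0,0,0,0,1.33,0.05,0,0,0,0,1.66,0.07,0,0,0,0,2,0.08,0,0,0,0,2.33,0.09,0,0,0,0,2.66,0.11,0,0,0,0,3,0.12,0,0,0,0,3.33,0.13,0,0,0,0,3.66,0.15,0,0,0,0,4,0.16,0,0,0,0,4.33,0.17,0,0,0,0,4.66,0.19,0,0,0,0,5,0.2,0,0,0,0,5.33,0.21,0,0,0,0,5.66,0.23,0,0,0,0,6,0.24,0,0,0,0,6.4,0.26,0,0,0,0,6.4,0.26,0,0,0,0]'

```text
clock: 5.78
tcp_pos: [0.663, 0.1524, 0.0424]
orientation: [0.001, 0.694, 0.72, 0.001]
wrist_force: [-0.5, 1.0, 0.1]
finger_gap: 0.0443
grip_force: 41.1
```

Request:
apply_moves --moves '[0,0,1,0,0,0,0,0,2.2,0,0,0,-0.2,0.2,3,0,0,0,-0.8,0.8,3,0,0,0,-1.7,2,3,0,0,0,-2.7,3.2,3,0,0,0,-3.7,4.5,3,0,0,0,-4.6,5.8,3,0,0,0,-5.5,7,3,0,0,0,-5.5,7.2,3,0,0,0,-5.5,7.2,3,0,0,0,-5.5,7.2,3,0,0,0]'

```text
clock: 6.78
tcp_pos: [0.5231, 0.3325, 0.1171]
orientation: [0.0, 0.693, 0.721, 0.0]
wrist_force: [0.5, -0.1, 0.2]
finger_gap: 0.0442
grip_force: 41.1
```

```bash
python3 - <<'E'
from h import *
im,K,T=cam("side"); im2,K2,T2=cam("top")
a=cv2.resize(im[170:320,200:400],None,fx=3,fy=3,interpolation=2); b=cv2.resize(im2[110:210,235:335],None,fx=4,fy=4,interpolation=2)
v=np.zeros((450,800,3),np.uint8); v[:,:400]=a[:,:400]; v[:400,400:]=b
cv2.imwrite("pics/swept.png",v); print(status.get_state()["tcp_pos"])
E
```

```text
[0.52389469 0.33134251 0.11701919]
```

View pics/swept.png

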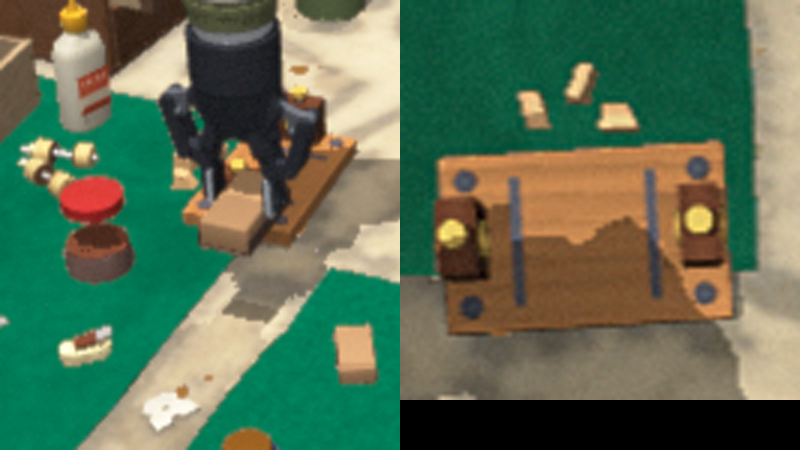

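The three chips lie on the felt beyond the bed's far edge and the block is still held. Next I'll set it down.

Request:
apply_moves --moves '[0,0,-1.2,0,0,0,0,0,-2.4,0,0,0,0,0,-3.2,0,0,0,0,0,-3.6,0,0,0,0,0,-3.82,0,0,0,0,0,-3.82,0,0,0,0,0,-3.82,0,0,0]'

```text
clock: 7.47
tcp_pos: [0.5244, 0.3319, 0.0225]
orientation: [0.0, 0.694, 0.72, 0.001]
wrist_force: [0.5, -0.2, -0.4]
finger_gap: 0.0439
grip_force: 41.3
```

Request:
apply_moves --moves '[0,0,0,0,0,0,0,0,0,0,0,0,0,0,0,0,0,0,0,0,0,0,0,0,0,0,0,0,0,0,0,0,0,0,0,0,0,0,0,0,0,0]' --claw 100

```text
clock: 8.05
tcp_pos: [0.523, 0.3324, 0.0216]
orientation: [0.0, 0.693, 0.72, 0.0]
wrist_force: [0.2, -0.8, -1.3]
finger_gap: 0.0856
grip_force: 0.0
```

Request:
apply_moves --moves '[0,0,1.6,0,0,0,0,0,3.2,0,0,0,0,-1,4.8,0,0,0,0,-2.6,4.8,0,0,0,0,-4.2,4.8,0,0,0,0,-5.8,4.8,0,0,0,0,-7.4,4.8,0,0,0,0,-9,4.8,0,0,0,0,-10.6,4.8,0,0,0,-0.1,-12.2,4.8,0,0,0,-0.2,-13.8,4.8,0,0,0,-0.3,-15.4,4.8,0,0,0,-0.4,-17,4.8,0,0,0.067,-0.58,-18.6,4.8,0,0,0.067,-0.58,-20.2,4.8,0,0,0.067,-0.58,-21.5,4,0,0,0.067,-0.58,-22.45,3.2,0,0,0.067,-0.58,-22.45,3.1,0,0,0.067,-0.58,-22.45,3.1,0,0,0.067]'

```text
clock: 9.63
tcp_pos: [0.5072, -0.2294, 0.0974]
orientation: [-0.002, 0.67, 0.742, -0.0]
wrist_force: [0.8, 0.2, 0.5]
finger_gap: 0.0857
grip_force: 0.0
```

```bash
python3 - <<'E'
from h import *
im,K,T=cam("side"); im2,K2,T2=cam("top")
np.savez("top1.npz",im=im2,K=K2,T=T2);np.savez("side1.npz",im=im,K=K,T=T)
s=status.get_state();print(s["tcp_pos"],s["orientation"])
d=np.load("side0.npz")["im"]
a=cv2.resize(im[140:290,240:460],None,fx=2,fy=2,interpolation=2)
b=cv2.resize(im2[130:230,180:340],None,fx=2.5,fy=2.5,interpolation=2)
c=cv2.resize(im2[160:240,330:480],None,fx=4,fy=4,interpolation=2)
v=np.zeros((600,800,3),np.uint8); v[:250,:400]=b; v[:a.shape[0],400:400+min(400,a.shape[1])]=a[:,:400]; v[280:600,:600]=c
cv2.imwrite("pics/v7.png",v)
E
```

```text
[ 0.50834289 -0.22819425  0.09918876] [-4.47706576e-04  6.68938834e-01  7.43317309e-01  1.18862842e-04]
```

View pics/v7.png

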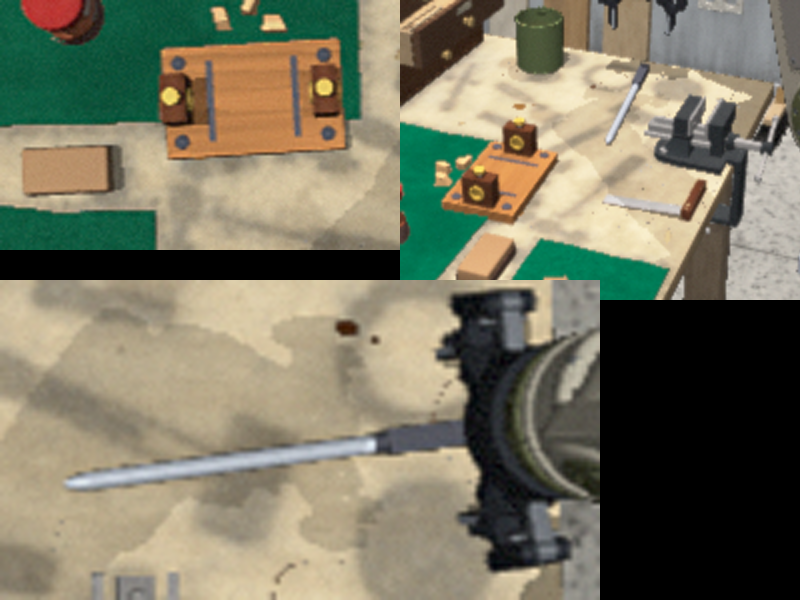

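The block lies clear of the jig (crop (65,170)), and the bar's grip is under the gripper. Now I'll grasp the bar.

Request:
apply_moves --moves '[0,0,-1.2,0,0,0,0,0,-2.4,0,0,0,0,0,-3.2,0,0,0,0,0,-3.46,0,0,0,0,0,-3.46,0,0,0,0,0,-3.46,0,0,0,0,0,-3.46,0,0,0]' --claw 50

```text
clock: 10.32
tcp_pos: [0.5101, -0.2292, 0.0145]
orientation: [0.002, 0.669, 0.744, 0.0]
wrist_force: [0.8, -0.3, -0.1]
finger_gap: 0.0432
grip_force: 0.0
```

Request:
apply_moves --moves '[0,0,0,0,0,0,0,0,0,0,0,0,0,0,0,0,0,0,0,0,0,0,0,0,0,0,0,0,0,0,0,0,0,0,0,0,0,0,0,0,0,0,0,0,0,0,0,0]' --claw 0 --newtons 80

```text
clock: 10.98
tcp_pos: [0.5096, -0.2294, 0.0143]
orientation: [0.001, 0.669, 0.743, 0.0]
wrist_force: [-1.2, 0.6, 5.0]
finger_gap: 0.0138
grip_force: 79.6
```

Request:
apply_moves --moves '[0,0,0.6,0,0,0,0,0,1.35,0,0,0,0.7,0.3,1.35,0,0,-0.02,1.5,0.6,1.35,0,0,-0.04,2.3,1,1.35,0,0,-0.065,3.1,1.4,1.35,0,0,-0.065,3.6,1.65,1.35,0,0,-0.065,3.74,1.74,1.35,0,0,-0.065,3.74,1.74,1.35,0,0,-0.065,3.74,1.74,1.35,0,0,-0.065,3.74,1.74,1.35,0,0,-0.065]'

```text
clock: 11.9
tcp_pos: [0.6009, -0.1857, 0.0462]
orientation: [-0.0, 0.693, 0.721, -0.0]
wrist_force: [-0.9, 0.6, -1.2]
finger_gap: 0.0135
grip_force: 78.7
```

```bash
python3 - <<'E'
from h import *
im,K,T=cam("side"); im2,K2,T2=cam("top")
np.savez("top2.npz",im=im2,K=K2,T=T2);np.savez("side2.npz",im=im,K=K,T=T)
s=status.get_state();print(s["tcp_pos"],s["orientation"])
for p in((.5934,.0607,.04),(.5945,.0327,.04),(.603,-.167,.04)): print(proj(p,K,T),proj(p,K2,T2))
a=cv2.resize(im[160:240,270:370],None,fx=6,fy=6,interpolation=2)   # 600x480
b=cv2.resize(im2[145:195,300:430],None,fx=6,fy=6,interpolation=2)  # 780x300
v=np.zeros((600,800,3),np.uint8); v[:300,:780]=b; v[300:600,:600]=a[:300]
cv2.imwrite("pics/v8.png",v)
E
```

```text
[ 0.60108834 -0.18589736  0.0463467 ] [-2.51538981e-04  6.93223994e-01  7.20722143e-01 -1.53148267e-04]
[301.5812901 206.7339801] [316.02092353 165.82570028]
[305.03926909 202.38034774] [327.61235239 165.13091337]
[326.92945328 174.56586572] [410.29475648 159.90457132]
```

View pics/v8.png

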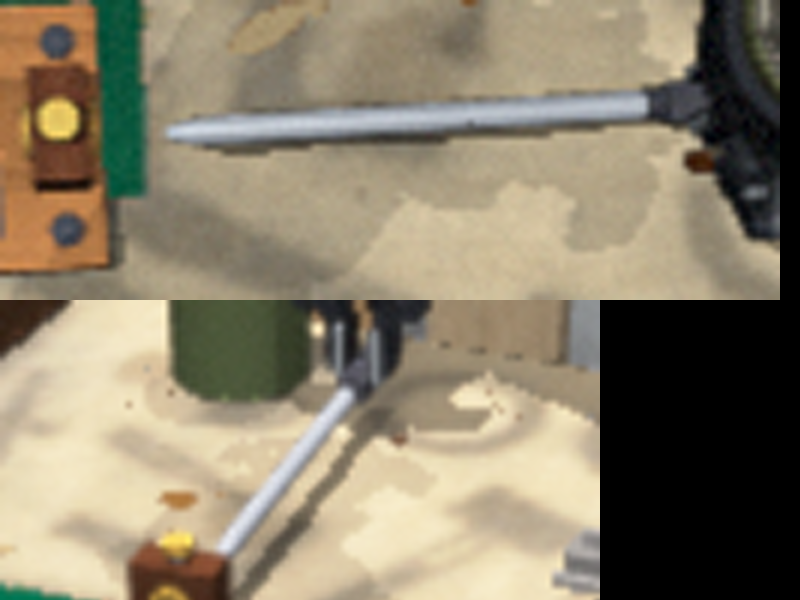

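```bash
cat > m.py <<'E'
from h import *
def jig(c=(.590,.1476),yaw=.039):
    c_,s=np.cos(yaw),np.sin(yaw)
    return lambda p: np.array([c[0]+c_*p[0]-s*p[1],c[1]+s*p[0]+c_*p[1],p[2]])
def shank(im,x0,x1,y0,y1):
    h=cv2.cvtColor(im,cv2.COLOR_BGR2HSV)[y0:y1,x0:x1]
    m=((h[...,1]<45)&(h[...,2]>130)&(h[...,0]>85)&(h[...,0]<135)).astype(np.uint8)
    n,l,st,_=cv2.connectedComponentsWithStats(m); k=1+np.argmax(st[1:,4])
    ys,xs=np.nonzero(l==k); return np.c_[xs+x0,ys+y0].astype(np.float32)
def yellow(im,x0,x1,y0,y1):
    h=cv2.cvtColor(im,cv2.COLOR_BGR2HSV)[y0:y1,x0:x1]
    m=((h[...,0]>18)&(h[...,0]<34)&(h[...,1]>120)&(h[...,2]>70)).astype(np.uint8)
    n,l,st,ce=cv2.connectedComponentsWithStats(m); return [(int(s[4]),[int(v) for v in s[:4]+[x0,y0,0,0]],(c+[x0,y0]).round(1)) for s,c in zip(st[1:],ce[1:]) if s[4]>8]
E
python3 - <<'E'
from m import *
d=np.load("top2.npz");im,K,T=d["im"],d["K"],d["T"]; e=np.load("side2.npz")
J=jig()
P=shank(im,305,418,145,180); vx,vy,x0,y0=cv2.fitLine(P,2,0,.01,.01).ravel()
print("top shank",len(P),P[:,0].min(),P[:,0].max(),vy/vx)
for u in(330,405):
    w=onz((u,y0+(u-x0)*vy/vx),K,T,.04); print(u,w)
a,b=[onz((u,y0+(u-x0)*vy/vx),K,T,.04) for u in(330,405)]; print("bar yaw",np.arctan2(-(a-b)[0],(a-b)[1]))
h=cv2.cvtColor(im,cv2.COLOR_BGR2HSV)
y=yellow(im,240,325,140,200); print("top yellow",y)
print([proj(J((0,s,.074)),K,T).round(1) for s in(.072,-.072)])
im,K,T=e["im"],e["K"],e["T"]
print("side yellow",yellow(im,255,320,190,260))
print("pred tail exit, head inner, screws",[proj(J(p),K,T).round(1) for p in((0,.087,.04),(0,-.057,.04),(0,.072,.074),(0,-.072,.074))])
P=shank(im,295,335,165,208); q=cv2.fitLine(P,2,0,.01,.01).ravel(); print("side shank",len(P),P.min(0),P.max(0),q)
# bar axis plane intersection: top line at z unknown -> intersect side-line plane with top-line plane
def plane(K,T,p,v):
    o,d1=ray(p,K,T);_,d2=ray(p+30*v,K,T); n=np.cross(d1,d2);n/=np.linalg.norm(n); return n,n@o
n1=plane(e["K"],e["T"],q[2:],q[:2]); n2=plane(d["K"],d["T"],np.array([x0,y0]),np.array([vx,vy]))
D=np.cross(n1[0],n2[0]);D/=np.linalg.norm(D);D*=np.sign(D[1])
for yy in(.03,-.16):
    X=np.linalg.solve(np.array([n1[0],n2[0],[0,1,0]]),[n1[1],n2[1],yy]); print("axis at",yy,X)
print("dir",D)
v=np.zeros((400,560,3),np.uint8); v[:]=cv2.resize(im[195:245,255:325],None,fx=8,fy=8,interpolation=2); cv2.imwrite("pics/v9.png",v)
E
```

```text
top shank 324 328.0 407.0 -0.059773427
330 [0.59126201 0.02700717 0.04      ]
405 [ 0.59834702 -0.15409126  0.04      ]
bar yaw 0.039102504075772565
top yellow [(45, [306, 161, 8, 8], array([309.3, 164.5])), (46, [244, 165, 8, 7], array([247.8, 168. ])), (19, [254, 165, 3, 9], array([255.3, 169.2]))]
[array([247.6, 168.1]), array([309.4, 164.4])]
side yellow [(16, [297, 199, 5, 4], array([299.2, 200.3])), (38, [295, 208, 7, 7], array([297.9, 211. ])), (21, [277, 223, 5, 5], array([279. , 224.6])), (44, [275, 233, 7, 8], array([277.9, 236.4]))]
pred tail exit, head inner, screws [array([277.6, 236.9]), array([297.8, 211.5]), array([279.2, 223.8]), array([299.3, 199.4])]
side shank 91 [307. 174.] [328. 201.] [  0.6187471   -0.78559023 317.42856    188.02197   ]
axis at 0.03 [0.59108166 0.03       0.04052062]
axis at -0.16 [ 0.59845049 -0.16        0.04105106]
dir [-0.03875399  0.99924489 -0.00278968]
```

View pics/v9.png

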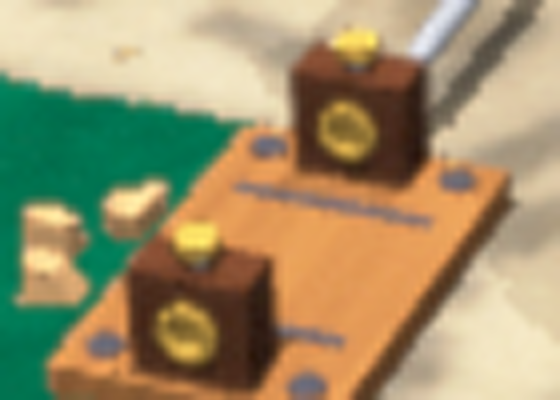

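Jig and bar fits agree: yaw 0.039 for both, bar axis at z about 0.0405 and about 3.3 mm short in x. I'll correct x and enter the head bushing slowly.

Request:
apply_moves --moves '[0.13,0,0,0,0,0,0.13,0,0,0,0,0,0.12,0.3,0,0,0,0,0.11,0.6,0,0,0,0,0.1,0.9,0,0,0,0,0.08,1.15,0,0,0,0,0.08,1.35,0,0,0,0,0.07,1.55,0,0,0,0,0.06,1.75,0,0,0,0,0.06,1.75,0,0,0,0,0.06,1.75,0,0,0,0,0.06,1.75,0,0,0,0]'

```text
clock: 13.0
tcp_pos: [0.6037, -0.1418, 0.0464]
orientation: [0.0, 0.693, 0.721, -0.0]
wrist_force: [-0.1, 0.7, -0.5]
finger_gap: 0.0133
grip_force: 78.7
```

```bash
cat > fit.py <<'E'
from m import *
s=status.get_state(); print(s["clock"],s["tcp_pos"].round(4),s["wrist_force"].round(1),s["ft_torque"].round(2))
im,K,T=cam("top"); tip=s["tcp_pos"]
u1=int(proj((.6,tip[1]+.035,.04),K,T)[0])
P=shank(im,316,u1,145,180); vx,vy,x0,y0=cv2.fitLine(P,2,0,.01,.01).ravel()
for u in(P[:,0].min()+6,P[:,0].max()-6):
    w=onz((u,y0+(u-x0)*vy/vx),K,T,.04); print("top: y",w[1].round(3),"bar x-bore mm",((w[0]-(.590+.039*(.1476-w[1])))*1000).round(1))
E
python3 fit.py
```

```text
13.0 [ 0.6037 -0.1418  0.0464] [-0.1  0.7 -0.5] [-0.03 -0.02 -0.  ]
top: y 0.044 bar x-bore mm 0.8
top: y -0.089 bar x-bore mm 1.1
```

Request:
apply_moves --moves '[-0.04,0,0,0,0,0,-0.05,0.3,0,0,0,0,-0.06,0.6,0,0,0,0,-0.07,0.9,0,0,0,0,-0.09,1.2,0,0,0,0,-0.1,1.5,0,0,0,0,-0.11,1.8,0,0,0,0,-0.12,2.1,0,0,0,0,-0.13,2.4,0,0,0,0,-0.13,2.4,0,0,0,0,-0.13,2.4,0,0,0,0,-0.13,2.4,0,0,0,0]'

```text
clock: 14.05
tcp_pos: [0.6004, -0.0817, 0.0464]
orientation: [0.0, 0.693, 0.721, -0.0]
wrist_force: [0.1, 0.3, -1.7]
finger_gap: 0.0134
grip_force: 78.7
```

```bash
python3 fit.py
```

```text
14.05 [ 0.6004 -0.0817  0.0464] [ 0.1  0.3 -1.7] [-0.04 -0.01  0.  ]
top: y 0.044 bar x-bore mm 0.2
top: y -0.029 bar x-bore mm 0.1
```

Request:
apply_moves --moves '[-0.01,0.3,0,0,0,0,-0.02,0.6,0,0,0,0,-0.04,0.9,0,0,0,0,-0.05,1.2,0,0,0,0,-0.06,1.5,0,0,0,0,-0.07,1.8,0,0,0,0,-0.08,2.1,0,0,0,0,-0.09,2.4,0,0,0,0,-0.1,2.6,0,0,0,0,-0.11,2.8,0,0,0,0,-0.12,3,0,0,0,0,-0.12,3.2,0,0,0,0,-0.12,3.2,0,0,0,0,-0.12,3.2,0,0,0,0]'

```text
clock: 15.27
tcp_pos: [0.5973, -0.0015, 0.0463]
orientation: [0.0, 0.693, 0.721, -0.0]
wrist_force: [0.1, 0.5, -1.2]
finger_gap: 0.0132
grip_force: 78.7
```

```bash
python3 - <<'E'
from m import *
s=status.get_state(); print(s["tcp_pos"],s["wrist_force"],s["ft_torque"].round(2))
im,K,T=cam("side"); im2,K2,T2=cam("top")
a=cv2.resize(im[195:245,255:325],None,fx=6,fy=6,interpolation=2); b=cv2.resize(im2[145:195,240:340],None,fx=6,fy=6,interpolation=2)
v=np.zeros((600,600,3),np.uint8); v[:300,:420]=a; v[300:]=b; cv2.imwrite("pics/v10.png",v)
E
```

```text
[ 0.59729426 -0.00147229  0.04630448] [ 0.09301318  0.5275928  -1.22692093] [0.02 0.01 0.01]
```

View pics/v10.png

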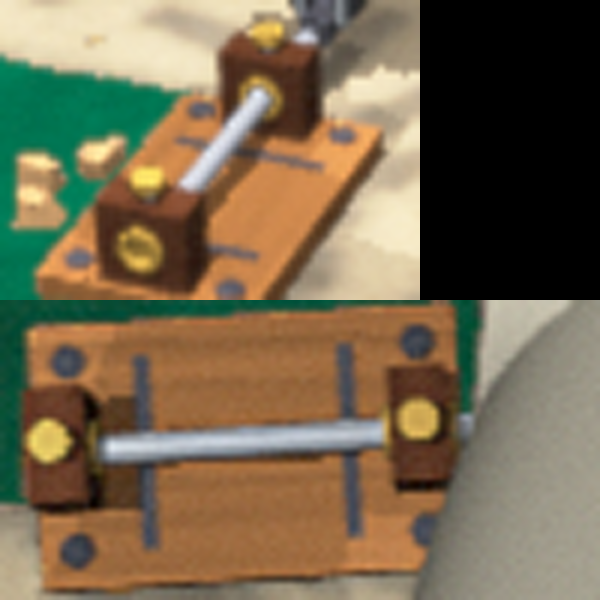

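The side view shows the shank through the head bushing. In the top view its nose, at crop (100,447), is on the tail bushing's centre. I'll continue.

Request:
apply_moves --moves '[-0.01,0.2,0,0,0,0,-0.02,0.4,0,0,0,0,-0.02,0.6,0,0,0,0,-0.03,0.8,0,0,0,0,-0.04,1,0,0,0,0,-0.05,1.2,0,0,0,0,-0.05,1.35,0,0,0,0,-0.06,1.45,0,0,0,0,-0.06,1.45,0,0,0,0,-0.06,1.45,0,0,0,0]'

```text
clock: 16.2
tcp_pos: [0.5958, 0.0348, 0.0463]
orientation: [0.0, 0.693, 0.721, -0.0]
wrist_force: [0.8, -0.1, -0.1]
finger_gap: 0.0136
grip_force: 78.7
```

Request:
apply_moves --moves '[0,0.05,0,0,0,0,0,0.1,0,0,0,0,0,0.14,0,0,0,0,-0.01,0.16,0,0,0,0,-0.01,0.16,0,0,0,0]'

```text
clock: 16.62
tcp_pos: [0.5955, 0.0386, 0.0463]
orientation: [-0.0, 0.693, 0.721, -0.0]
wrist_force: [-1.1, 0.8, -0.8]
finger_gap: 0.0135
grip_force: 78.7
```

Request:
apply_moves --moves '[0,0.04,0,0,0,0,0,0.08,0,0,0,0,0,0.12,0,0,0,0,0,0.12,0,0,0,0,0,0.12,0,0,0,0]'

```text
clock: 17.03
tcp_pos: [0.5955, 0.0414, 0.0463]
orientation: [0.0, 0.693, 0.721, -0.0]
wrist_force: [1.3, -2.0, -0.6]
finger_gap: 0.0135
grip_force: 78.7
```

Request:
apply_moves --moves '[0,0.04,0,0,0,0,0,0.08,0,0,0,0,0,0.08,0,0,0,0,0,0.08,0,0,0,0]'

```text
clock: 17.37
tcp_pos: [0.5956, 0.0415, 0.0464]
orientation: [0.001, 0.693, 0.721, -0.002]
wrist_force: [-0.9, -7.5, -0.5]
finger_gap: 0.0131
grip_force: 78.7
```

Shoulder contact: 7.5 N back along y, at the predicted place. I'll make a last numeric check of the nose beyond the tail and the bar's line.

```bash
python3 - <<'E'
from m import *
im,K,T=cam("top"); J=jig()
P=shank(im,225,243,155,185); print("nose beyond tail px",len(P),onz(P[P[:,0].argmin()],K,T,.04).round(4),"expected",J((0,.113,.04)).round(4))
P=shank(im,258,302,155,180); vx,vy,x0,y0=cv2.fitLine(P,2,0,.01,.01).ravel()
for u in(262,300):
    w=onz((u,y0+(u-x0)*vy/vx),K,T,.04); print("bar x-bore mm",((w[0]-(.590+.039*(.1476-w[1])))*1000).round(1))
s=status.get_state(); print(s["clock"],s["wrist_force"].round(1),abs(s["qvel"]).max(),s["grip_force"])
E
```

```text
nose beyond tail px 32 [0.585  0.2613 0.04  ] expected [0.5856 0.2605 0.04  ]
bar x-bore mm -0.2
bar x-bore mm 1.1
17.4167 [-0.8 -8.2 -0.9] 0.00102965711051828 78.74271512031555
```

```bash
python3 -c "
from workcell import job; print(job.hand_in())"
```

```text
the job is handed in; nothing more can be done
None
```

I've handed the job in after 17.4 s on the robot's clock: all three chips are off the bed, the cork block is down clear of the jig, and the bar is held through both bushings with its shoulder against the head bushing; the mug, jar and square were not touched or re-measured, and no verdict came back.

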